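# Flip the in-use flag of the loaded specimen station

### The job

One of the two specimen stations on the bench has a jar standing on its pad, but its white flag still lies on the left (seen from the robot) with the disc face up, meaning free. With the fingertips only, stand that flag up (pressing down its thumb lever raises it), then push it on over its pivot until it lies flat on the rests on its right with the bar face up. Be gentle: grip or lift nothing, and leave the jar, the empty station and its flag, and everything else where they are.

Things in the scene. Friction and masses are not known exactly. Their poses are not given: they have to be found in the camera images.
- station_used: station with the jar (left or right one): grey steel base 190 x 140 x 10 mm, 1.6 kg, loose. Origin: its underside, straight below the middle of the flag's pivot; x along the pivot, away from the robot, y left, z up. Base spans x -75 to 115, y -70 to 70 mm. Bearing posts 8 x 22 mm at x = +-42, to 84 mm high; four 9 mm rest posts at x +-25, y +-58, to 72 mm.
- station_used_flag (a joint): flag to flip, from 0 to 3.14 rad. 0 = level on the left rests (station +y), 1.57 = upright, 3.14 = level on the right rests (-y); stops at 0 and 3.14. Hinge friction about 0.009 N m: the flag stays where put between about 0.8 and 2.2 rad, and below 0.65 or above 2.35 it sinks to the nearer rest by its weight.
- station_used_pivot (a point): middle of that flag's pivot axis (level, along station x), 75 mm above the bench.
- station_used_flag_mid (a point): middle of the flag, 36 mm from the pivot axis: white plastic plate 66 mm wide along the pivot, reaching 66 mm out from its axis, 5 thick; with pivot rod (8 mm) and lever 70 g. Raised disc on one face (up while it lies left: free), raised bar on the other (up while it lies right: in use). Its x runs along the pivot, y from pivot to free edge, z out of the disc face.
- station_used_lever_tip (a point): middle of the end edge of the thumb lever: steel tab 45 mm long from the pivot axis, 20 wide, 5 thick, centred 75 mm from the pivot's middle towards station -x. Turns with the flag, 150 deg ahead of it: at flag 0 it points right (-y) and 30 deg up. Pressed down with up to about 5 N on its upper face, some 28 mm out from the pivot, until it points about 45 deg below level, it lifts the flag to about 75 deg.
- station_empty: the same station without a jar, to be left alone; same sizes and axes as station_used
- station_empty_flag (a joint): flag of the empty station, to be left lying at 0; same meaning of values
- jar_mid (a point): centre of the clear lidded specimen jar, 44 mm diameter, 55 mm tall, about 90 g, standing on the loaded station's round rubber pad, whose centre is 85 mm along station x from its origin, level with the base's top
- vial_mid (a point): centre of a small amber vial, 26 mm diameter, 55 mm tall, standing between the robot and the stations; leave alone
- reagent_mid (a point): centre of a white bottle with blue cap, 66 mm diameter, 120 mm tall, to one side (left); leave alone
- board_mid (a point): middle of the top of a wooden dissecting board covered with metal, 90 x 120 x 20 mm, to the right of the stations; leave alone
Things that resemble listed ones, but are neither listed nor needed, are in the scene too. What is shaped like the station_used but brown is not meant. There is more than one size of the part that bears jar_mid; the job needs the larger.

How it is judged:
On the way:
1. the flag of the loaded station is raised to stand up on its pivot (value of joint station_used_flag between 0.9 and 2.6 rad), for 0.1 s.
At the end, for the whole second after the job is handed in: the loaded station's flag lies on its right-hand rests (within 0.12 rad of flat) and is still; the empty station's flag lies at 0 (within 0.12 rad); the jar stands upright on its station; stations, jar, vial, bottle and board are within 30 mm of where they began (value of joint station_used_flag above 3.02 rad and velocity of joint station_used_flag below 0.1 rad/s and value of joint station_empty_flag below 0.12 rad and distance of each of station_used, station_empty, jar_mid, vial_mid, reagent_mid, board_mid from where it was at the start of the episode below 0.03 m and horizontal distance between jar_mid and station_used below 0.105 m and angle between jar_mid's own z axis and vertical below 0.1 rad); the robot touches nothing.
It fails at once if a station is lifted or tipped or carried off (height (world z) of any of station_used, station_empty above 0.012 m or angle between any of station_used, station_empty's own z axis and vertical above 0.12 rad or distance of any of station_used, station_empty from where it was at the start of the episode above 0.03 m).
It fails at once if the empty station's flag is raised (value of joint station_empty_flag above 0.4 rad).
It fails at once if a bystander is pushed away, lifted or tipped (distance of any of jar_mid, vial_mid, reagent_mid, board_mid from where it was at the start of the episode above 0.03 m or angle between any of jar_mid, vial_mid, reagent_mid, board_mid's own z axis and vertical above 0.35 rad).
It fails at once if the flag or its lever is gripped or forced (over 30 N from the fingers) (contact force between the fingers and station_used above 30 N).
It also fails if it takes over 38 s, if anything falls off the work surface, if the arm or the gripper's body presses on something with over 40 N, if the wrist force passes 120 N, or if a joint passes its speed limit or range.

### The arm

A 6-joint arm with a two-finger parallel gripper is mounted at the origin on the work surface. World frame = base frame: x ahead of the robot, y to its left, z up, the work surface at z = 0. Lengths are in m, angles in rad, forces in N, time in s.
With the tool pointing down it reaches from about 0.425 to 0.95 m from the base axis. Payload 3.5 kg.
Tool frame: the origin (TCP) lies at the very end of the fingers, on their centre line; the grasp point (between the pads) lies 19 mm behind it; z points along the fingers, y is the direction in which the jaws open and shut (so a half turn about z gives the same grasp; the last joint's range is limited). The gripper opens to 85 mm and grips with 20 to 120 N. Pads are 22 mm wide; open, the fingers measure 114 mm over their backs; the gripper's body (76 mm by 85 mm) begins 54 mm behind the grasp point. The pads swing forward as they close: fully open they stand 13 mm farther back than shut.
Start: joints at [-1.302, 0.286, 1.577, -0, 1.279, -0.15], TCP at [0.275, -0.617, 0.231] pointing down, gripper open.
Joint ranges: [-2.77, 2.77], [-0.9, 2.22], [0.21, 2.48], [-1.53, 4.67], [0.24, 2.81], [-2.84, 2.84]. Speed limits (rad/s): [2.79, 2.79, 3.14, 3.14, 3.14, 3.14].

### API

Orientations are given as a unit quaternion [x, y, z, w].
In Python, from plant import get_state, read_camera, get_calibration, ticket, search_frame, cut_out, pinpoint gives the robot as it stands.
- The arm moves only by the tool move_arm, never from a script. Its argument "plan" is a list that holds one entry, the list of rows, each a list of 7 numbers: the turn, a rotation vector about the tool's x, y, z in degrees, then the shift along the tool's x, y, z in m, then the finger opening in m, from 0 to 0.0854. In form: [[[ax, ay, az, x, y, z, hand], ...]]. A call has exactly 5 rows; each row is the pose to reach, as a shift and turn from the pose measured when the call began, along the tool's axes at that moment; what a row does not reach only later rows make up. A row lasts 1/8 s, in which the tool goes at most 62.5 mm and 10.7 degrees, less where a joint would pass 70% of its speed; a pose out of reach is approached as far as the arm can. A call with a gripper value outside its range is refused whole. The fingers move at their own pace and stop on an object; "force" is the grip in N (left out, the last holds). Time passes only in rows, so rows that repeat a pose let the fingers close, or fill a call up. It gives the time, the measured TCP pose, the force and the opening at its end, in the units of the state.
- get_state(): the state, without advancing time (a new reading comes with each control period).
- read_camera(name): name is "side" or "top"; returns the picture (400x640x3 uint8, red, green, blue); there is no depth.
- get_calibration(name): a dict with "mtx" (3x3 intrinsics, pixels), "extrinsics" (4x4, takes a point from camera to world coordinates). Camera axes: x right, y up, looking along -z (the intrinsics and any distortion apply to the point x, -y, -z); pixel columns grow to the right and rows downward; lengths in m; the calibration is good to about 2 mm. A picture is of the moment at which its call begins. get_calibration takes no time and is no camera call.
- ticket.sign_off(): hands the job in, once; it reports no verdict.
Trained networks look in the newest picture that a camera, given by its name, has taken for a name from the list of things; names that differ only in an ending like _2 or _b are one class to them, and where a whole thing is asked for, a point or a joint stands for the part that bears it (a point fixed in the world has none). Each returns a list of dicts, best first, with "p" (0 to 1); they miss things now and then, are a little off and sometimes report something else, mostly with a low value. They report only what shows in the picture. A call takes as long as a camera call. They do not tell look-alikes from the thing itself.
- search_frame(camera, query): "centre" ([column, row] in pixels, amid what is visible of it).
- cut_out(camera, query): "pixels" (400x640 bool, what is visible of it) and "centre" ([column, row] in pixels, amid what is visible of it).
- pinpoint(camera, query): "centre" ([column, row] in pixels: a listed point, or the origin of a listed thing).
The state is a dict: "time": time; "qpos": joint angles; "dq": joint speeds; "joint_efforts": joint torques, N m; "eef_pos": TCP position; "tcp_rot": TCP orientation; "contact_force": force on the tool from outside, world axes, zero at the start; "wrist_torque": the same for the moment, N m; "opening": opening from 0.0 (shut) to 1.0 (fully open).
Only numpy, scipy, OpenCV 4.12 (cv2) and the standard library are available. Lean on these libraries where they do the work, as an engineer would, in place of code of your own. Each camera call takes 0.05 s, during which the arm holds its last target.

## Working session

There is one attempt and no reset: what is moved stays moved. The work goes in short steps, Python scripts to look and compute and a tool call to move; the robot and the scene stay as the last step left them, time stands still between calls to the robot, and variables do not carry over. Pictures are saved under pics/ and viewed, and the job is handed in when it is done.

Besides the shell and the picture viewer there is one more tool, called after ">>>" by a JSON object that holds its "fn" and its "kwargs". move_arm: Moves the arm, as the interface text tells. Its arguments: {"type":"object","properties":{"plan":{"type":"array","items":{"type":"array","items":{"type":"array","items":{"type":"number"}}}},"force":{"type":"number"}},"required":["plan"]}

```bash
ls; mkdir -p pics
cat > h.py <<'E'
import numpy as np, cv2
from plant import *
def snap(c,fn):
    im=read_camera(c); cv2.imwrite('pics/'+fn,cv2.cvtColor(im,cv2.COLOR_RGB2BGR)); return im
def ray(c,px):
    k=get_calibration(c); M=np.array(k['mtx']);E=np.array(k['extrinsics'])
    d=np.linalg.inv(M)@[px[0],px[1],1]; d=E[:3,:3]@[d[0],-d[1],-d[2]]
    return E[:3,3],d/np.linalg.norm(d)
def proj(c,P):
    k=get_calibration(c); M=np.array(k['mtx']);E=np.array(k['extrinsics'])
    q=np.linalg.inv(E)@[*P,1]; q=M@[q[0],-q[1],-q[2]]; return q[:2]/q[2]
def atz(c,px,z):
    o,d=ray(c,px); return o+d*(z-o[2])/d[2]
def tri(ps,pt):
    o1,d1=ray('side',ps);o2,d2=ray('top',pt)
    A=np.stack([d1,-d2],1); s=np.linalg.lstsq(A,o2-o1,rcond=None)[0]
    a=o1+s[0]*d1;b=o2+s[1]*d2; return (a+b)/2,np.linalg.norm(a-b)
E
python3 - <<'E'
from h import *
print(get_state())
for c in('side','top'):
    snap(c,c+'0.png'); k=get_calibration(c); print(k)
E
```

```text
pics
{'time': 0.0, 'qpos': array([-1.30201332e+00,  2.87197303e-01,  1.57820056e+00,  9.02036827e-06,
        1.27858690e+00, -1.49960393e-01]), 'dq': array([-1.00923363e-05,  1.36980281e-03,  7.53562310e-04,  1.70084592e-04,
        8.03283664e-04, -3.99064520e-03]), 'joint_efforts': array([ 6.18960275e-04, -4.05979800e+01, -2.92625320e+01, -1.50031619e-04,
        5.81306987e-03, -1.81615277e-06]), 'eef_pos': array([ 0.27433876, -0.61600936,  0.22991333]), 'tcp_rot': array([ 9.78161268e-01,  2.07843938e-01, -6.67074209e-05, -1.19419854e-03]), 'contact_force': array([ 0.25579365, -0.57625332, -0.28874866]), 'wrist_torque': array([0.08920071, 0.03593399, 0.00794406]), 'opening': 0.997064381161866}
{'mtx': array([[444.12383763,   0.        , 322.24095583],
       [  0.        , 444.12383763, 198.88528468],
       [  0.        ,   0.        ,   1.        ]]), 'extrinsics': array([[-0.76321005,  0.36796595, -0.53114168, -0.00574589],
       [-0.64570987, -0.46468285,  0.60591139,  0.66321358],
       [-0.02385768,  0.80540109,  0.59224987,  0.74000297],
       [ 0.        ,  0.        ,  0.        ,  1.        ]])}
{'mtx': array([[475.63569734,   0.        , 316.71831892],
       [  0.        , 475.63569734, 199.37470599],
       [  0.        ,   0.        ,   1.        ]]), 'extrinsics': array([[-0.0087278 ,  0.98966955, -0.14310139,  0.4027062 ],
       [-0.99959618, -0.00476466,  0.02801396,  0.02150312],
       [ 0.02704273,  0.14328811,  0.98931148,  1.20275854],
       [ 0.        ,  0.        ,  0.        ,  1.        ]])}
```

View pics/side0.png

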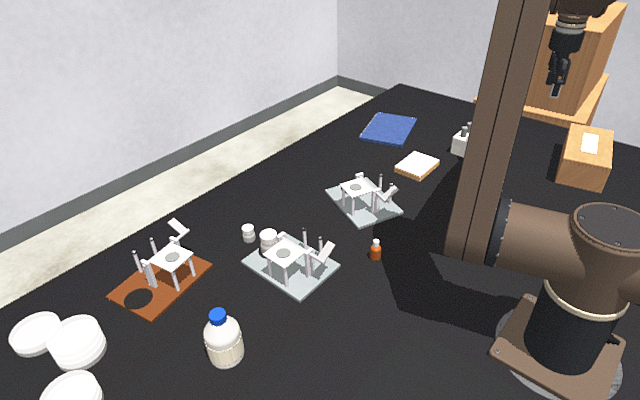

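View pics/top0.png

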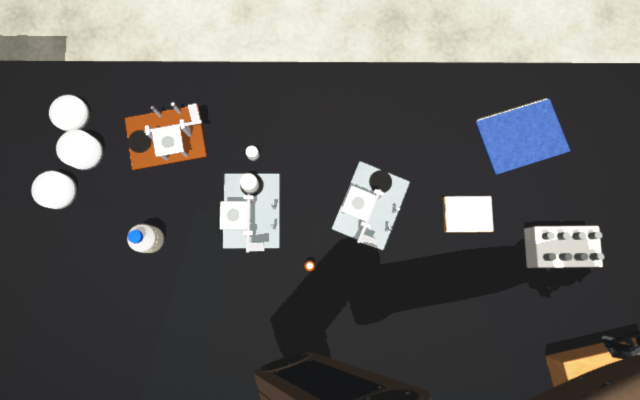

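Run:
```python
from h import *
for c in('side','top'):
  for q in ['station_used','station_used_pivot','station_used_flag_mid','station_used_lever_tip','jar_mid','vial_mid','reagent_mid','board_mid']:
    print(c,q,[(np.round(r['centre'],1).tolist(),round(r['p'],2)) for r in pinpoint(c,q)])
```

```text
side station_used [([169.4, 274.3], 0.97), ([296.1, 269.9], 0.8)]
side station_used_pivot [([160.1, 250.9], 0.83), ([294.4, 243.1], 0.62)]
side station_used_flag_mid [([171.9, 259.2], 0.94), ([285.6, 253.2], 0.66)]
side station_used_lever_tip [([170.9, 220.0], 0.65), ([328.7, 241.3], 0.57)]
side jar_mid [([249.4, 230.3], 0.67), ([267.7, 240.9], 0.65)]
side vial_mid [([373.2, 249.2], 0.68)]
side reagent_mid [([223.2, 333.4], 0.75)]
side board_mid []
top station_used [([248.4, 217.8], 0.84), ([174.7, 135.9], 0.65)]
top station_used_pivot [([163.9, 125.4], 0.72), ([250.9, 217.0], 0.62)]
top station_used_flag_mid [([231.7, 211.4], 0.87), ([165.0, 144.6], 0.63)]
top station_used_lever_tip [([263.3, 247.3], 0.74), ([196.0, 105.4], 0.62)]
top jar_mid [([248.6, 183.1], 0.6), ([251.4, 155.0], 0.57)]
top vial_mid [([307.9, 266.5], 0.46)]
top reagent_mid [([142.2, 238.2], 0.67)]
top board_mid [([466.0, 215.5], 0.89)]
```

The side view shows the loaded station at about (290,260), with the jar at (268,241) and a smaller jar beside it at (249,233). The empty station is at (362,200) and the brown look-alike at (160,275). In the top view the loaded station is at (250,212) and the lever at (258,247).

Run:
```python
from h import *
P={}
for n,a,b in [('st',(296.1,269.9),(248.4,217.8)),('piv',(294.4,243.1),(250.9,217)),('flag',(285.6,253.2),(231.7,211.4)),('tip',(328.7,241.3),(263.3,247.3)),('jar',(267.7,240.9),(248.6,183.1)),('jar2',(249.4,230.3),(251.4,155)),('vial',(373.2,249.2),(307.9,266.5)),('reag',(223.2,333.4),(142.2,238.2))]:
    p,e=tri(a,b); P[n]=p; print(n,np.round(p,4),round(e,4))
for px in [(223,174),(280,173.5),(280,248.5),(223,248.5)]: print('corner',atz('top',px,.01).round(4))
for c in('side','top'):
    im=cv2.imread(f'pics/{c}0.png')
    cr=im[210:310,230:350] if c=='side' else im[160:260,210:330]
    cv2.imwrite(f'pics/{c}0c.png',cv2.resize(cr,None,fx=6,fy=6,interpolation=cv2.INTER_CUBIC))
```

```text
st [0.5276 0.1587 0.0021] 0.0065
piv [0.5269 0.1484 0.077 ] 0.0073
flag [0.5321 0.1873 0.074 ] 0.015
tip [0.4541 0.1163 0.1008] 0.0071
jar [0.6124 0.1569 0.0422] 0.0011
jar2 [0.6852 0.1513 0.0328] 0.0003
vial [0.4087 0.0124 0.0294] 0.0042
reag [0.4755 0.4026 0.0639] 0.0027
corner [0.6415 0.2254 0.01  ]
corner [0.6423 0.0808 0.01  ]
corner [0.452  0.0804 0.01  ]
corner [0.453  0.2217 0.01  ]
```

View pics/side0c.png

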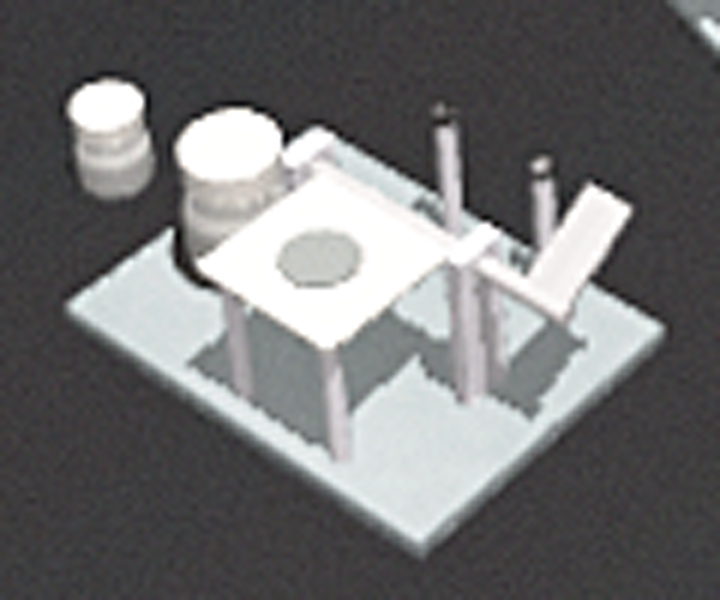

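View pics/top0c.png

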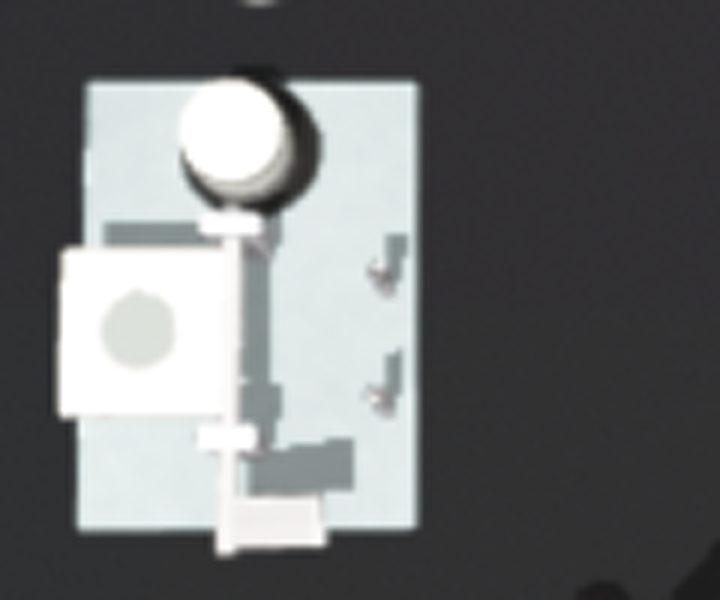

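```bash
cat > fit.py <<'E'
from h import *
from scipy.optimize import least_squares
c30,s30=np.cos(np.pi/6),np.sin(np.pi/6)
T=lambda x,y,o:((x+.5)/6-.5+o[0],(y+.5)/6-.5+o[1])
top=[((115,70,10),(86,82)),((115,-70,10),(418,82)),((-75,-70,10),(418,528)),((-75,70,10),(78,530)),
 ((33,66,77.5),(62,248)),((-33,66,77.5),(60,415)),((25,-58,72),(378,275)),((-25,-58,72),(378,400)),
 ((-65,-45*c30,75+45*s30),(323,500)),((-85,-45*c30,75+45*s30),(326,546))]
side=[((115,70,10),(68,305)),((-75,70,10),(422,548)),((-75,-70,10),(665,328)),
 ((33,66,77.5),(198,262)),((-33,66,77.5),(328,348)),((25,-58,72),(447,115)),((-25,-58,72),(543,168)),
 ((-65,-45*c30,75+45*s30),(595,185)),((-85,-45*c30,75+45*s30),(632,210))]
obs=[('top',np.array(p)/1000,T(*q,(210,160))) for p,q in top]+[('side',np.array(p)/1000,T(*q,(230,210))) for p,q in side]
def W(v,p):
    c,s=np.cos(v[2]),np.sin(v[2]); return np.array([v[0]+c*p[0]-s*p[1],v[1]+s*p[0]+c*p[1],p[2]+v[3]])
for cams in [('top',),('side',),('top','side')]:
    f=lambda v:np.concatenate([proj(c,W(v,p))-q for c,p,q in obs if c in cams])
    r=least_squares(f,[.53,.15,0,0],loss='soft_l1'); print(cams,r.x.round(4),np.abs(r.fun).max().round(2)); 
print(r.fun.reshape(-1,2).round(1).tolist())
E
python3 fit.py
```

```text
('top',) [ 0.5284  0.1529 -0.0031  0.0006] 0.8
('side',) [ 0.528   0.1518 -0.0072 -0.0018] 0.67
('top', 'side') [ 0.528   0.1527 -0.0041 -0.0011] 0.81
[[0.4, 0.1], [0.2, 0.2], [-0.3, 0.6], [-0.0, 0.5], [0.6, 0.7], [0.3, 0.6], [0.3, -0.2], [0.1, -0.2], [0.2, -0.6], [-0.4, 0.4], [-0.8, 0.1], [-0.6, -0.7], [0.0, -0.3], [-0.2, 0.6], [-0.1, -0.0], [-0.3, -0.3], [-0.1, -0.2], [-0.8, 0.3], [0.2, 0.1]]
```

```bash
cat > pl.py <<'E'
from h import *
from scipy.spatial.transform import Rotation as R
def rows(wps):
    s=get_state(); p=s['eef_pos']; r=R.from_quat(s['tcp_rot'])
    print('now',p.round(4),s['tcp_rot'].round(3),s['contact_force'].round(2),round(s['time'],2),round(s['opening'],2))
    for x,y,z,yaw in wps:
        a=np.radians(yaw)/2; t=R.from_quat([np.cos(a),np.sin(a),0,0])
        rv=(r.inv()*t).as_rotvec(degrees=True); d=r.inv().apply(np.array([x,y,z])-p)
        print([*rv.round(1).tolist(),*d.round(4).tolist()])
E
python3 -c "
from pl import *
rows([(.34,-.57,.23,34),(.38,-.52,.23,44),(.42,-.47,.23,54),(.45,-.42,.23,64),(.47,-.37,.23,74)])"
```

```text
now [ 0.2745 -0.6166  0.2313] [ 0.978  0.208 -0.    -0.   ] [0.47 0.35 0.47] 0.9 1.0
[-0.0, -0.0, -10.0, 0.0788, -0.016, 0.0013]
[-0.0, -0.0, -20.0, 0.1356, -0.0454, 0.0013]
[-0.0, -0.0, -30.0, 0.1925, -0.0748, 0.0013]
[-0.0, -0.0, -40.0, 0.2403, -0.1083, 0.0013]
[-0.0, -0.0, -50.0, 0.2789, -0.1458, 0.0013]
```

>>> {"fn": "move_arm", "kwargs": {"plan": [[[0,0,-10,0.06,-0.015,0,0],[0,0,-20,0.115,-0.04,0,0],[0,0,-30,0.165,-0.065,0,0],[0,0,-40,0.21,-0.095,0,0],[0,0,-50,0.26,-0.13,0,0]]], "force": 20}}

```text
time: 1.52
eef_pos: [0.46, -0.3908, 0.2315]
tcp_rot: [0.797, 0.604, 0.0, 0.0]
contact_force: [1.1, -0.6, 0.1]
opening: 0.002
```

```bash
python3 -c "
from pl import *
rows([(.48,-.33,.23,82),(.48,-.27,.23,90),(.48,-.21,.23,90),(.47,-.15,.23,90),(.465,-.1,.22,90)])"
```

```text
now [ 0.46   -0.3908  0.2315] [0.797 0.604 0.    0.   ] [ 1.07 -0.57  0.09] 1.52 0.0
[0.0, 0.0, -7.7, 0.064, 0.0028, 0.0015]
[0.0, 0.0, -15.7, 0.1217, -0.0135, 0.0014]
[0.0, 0.0, -15.7, 0.1795, -0.0297, 0.0014]
[0.0, 0.0, -15.7, 0.2346, -0.0556, 0.0014]
[0.0, 0.0, -15.7, 0.2813, -0.0739, 0.0114]
```

>>> {"fn": "move_arm", "kwargs": {"plan": [[[0,0,-7.7,0.06,0.003,0,0],[0,0,-15.7,0.12,-0.013,0,0],[0,0,-15.7,0.178,-0.03,0,0],[0,0,-15.7,0.235,-0.055,0,0],[0,0,-15.7,0.28,-0.075,0.01,0]]]}}

```text
time: 2.15
eef_pos: [0.4637, -0.099, 0.2224]
tcp_rot: [0.707, 0.707, 0.001, 0.002]
contact_force: [0.6, -0.2, -0.7]
opening: 0.001
```

```bash
python3 -c "
from pl import *
rows([(.458,-.05,.2,90),(.45,.01,.18,90),(.445,.07,.16,90),(.4435,.1215,.15,90),(.4435,.1215,.13,90)])"
```

```text
now [ 0.4637 -0.099   0.2224] [0.707 0.707 0.001 0.002] [ 0.57 -0.24 -0.66] 2.15 0.0
[0.2, 0.1, 0.0, 0.0491, -0.0057, 0.0223]
[0.2, 0.1, 0.0, 0.1091, -0.0138, 0.0422]
[0.2, 0.1, 0.0, 0.1691, -0.0188, 0.0621]
[0.2, 0.1, 0.0, 0.2207, -0.0203, 0.072]
[0.2, 0.1, 0.0, 0.2207, -0.0204, 0.092]
```

>>> {"fn": "move_arm", "kwargs": {"plan": [[[0.2,0.1,0,0.049,-0.006,0.02,0],[0.2,0.1,0,0.109,-0.014,0.04,0],[0.2,0.1,0,0.169,-0.019,0.06,0],[0.2,0.1,0,0.2205,-0.0205,0.072,0],[0.2,0.1,0,0.2205,-0.0205,0.09,0]]]}}

```text
time: 2.78
eef_pos: [0.4431, 0.1246, 0.1322]
tcp_rot: [0.705, 0.709, 0.001, 0.0]
contact_force: [-0.1, -1.3, 0.4]
opening: 0.001
```

```bash
python3 -c "
from pl import *
for c in('side','top'): snap(c,c+'1.png')
a=cv2.imread('pics/side1.png')[150:310,230:430];b=cv2.imread('pics/top1.png')[160:290,200:340]
cv2.imwrite('pics/s1c.png',cv2.resize(a,None,fx=3.7,fy=3.7));cv2.imwrite('pics/t1c.png',cv2.resize(b,None,fx=4,fy=4))
print(proj('side',get_state()['eef_pos']),proj('top',get_state()['eef_pos']))
rows([(.4435,.1215,.11,90),(.4435,.1215,.1,90),(.4435,.1215,.09,90),(.4435,.1215,.08,90),(.4435,.1215,.07,90)])"
```

```text
[332.99753725 234.90220897] [258.57577746 251.09198742]
now [0.4416 0.1222 0.1302] [ 0.706  0.708 -0.002 -0.002] [ 0.39  0.15 -0.84] 2.88 -0.0
[-0.3, -0.0, 0.2, -0.0008, 0.002, 0.0202]
[-0.3, -0.0, 0.2, -0.0008, 0.002, 0.0302]
[-0.3, -0.0, 0.2, -0.0008, 0.0021, 0.0402]
[-0.3, -0.0, 0.2, -0.0008, 0.0021, 0.0502]
[-0.3, -0.0, 0.2, -0.0008, 0.0022, 0.0602]
```

View pics/s1c.png

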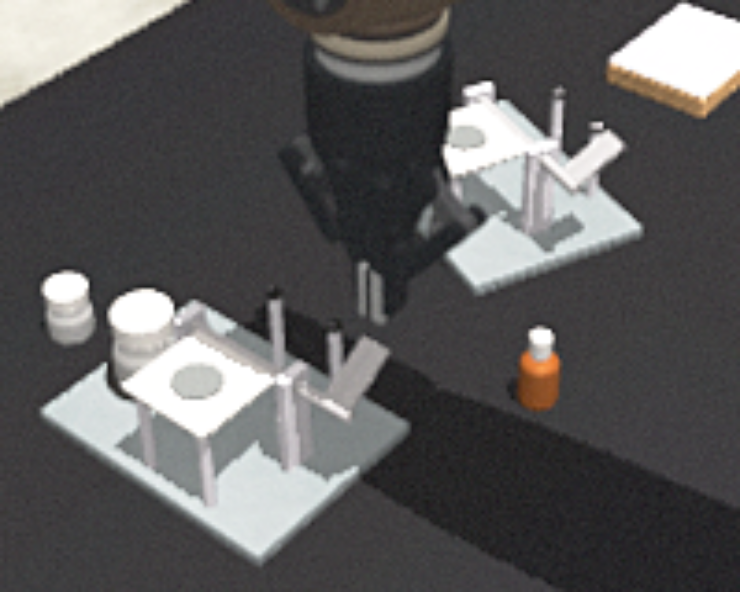

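View pics/t1c.png

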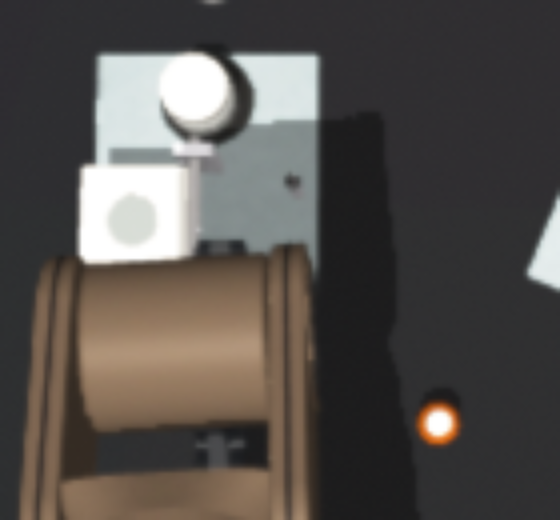

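The side view shows the closed fingertips at crop (378,315), above and to the right of the lever at (360,370). Nothing has been disturbed. Next I press down in two stages.

>>> {"fn": "move_arm", "kwargs": {"plan": [[[-0.3,0,0.2,-0.001,0.002,0.02,0],[-0.3,0,0.2,-0.001,0.002,0.028,0],[-0.3,0,0.2,-0.001,0.002,0.036,0],[-0.3,0,0.2,-0.001,0.002,0.042,0],[-0.3,0,0.2,-0.001,0.002,0.048,0]]]}}

```text
time: 3.5
eef_pos: [0.4439, 0.1211, 0.0824]
tcp_rot: [0.707, 0.707, 0.001, 0.001]
contact_force: [0.0, -1.2, 0.1]
opening: -0.003
```

```bash
python3 -c "
from pl import *
for c in('side',): snap(c,c+'2.png')
a=cv2.imread('pics/side2.png')[150:310,230:430]
cv2.imwrite('pics/s2c.png',cv2.resize(a,None,fx=3.7,fy=3.7))
rows([(.4435,.121,.078,90),(.4435,.121,.074,90),(.4435,.121,.068,90),(.4435,.121,.064,90),(.4435,.121,.058,90)])"
```

```text
now [0.4432 0.1211 0.0815] [0.707 0.707 0.    0.   ] [0.33 0.32 0.14] 3.55 0.0
[0.0, -0.0, -0.0, -0.0001, 0.0003, 0.0035]
[0.0, -0.0, -0.0, -0.0001, 0.0003, 0.0075]
[0.0, -0.0, -0.0, -0.0001, 0.0003, 0.0135]
[0.0, -0.0, -0.0, -0.0001, 0.0003, 0.0175]
[0.0, -0.0, -0.0, -0.0001, 0.0003, 0.0235]
```

View pics/s2c.png

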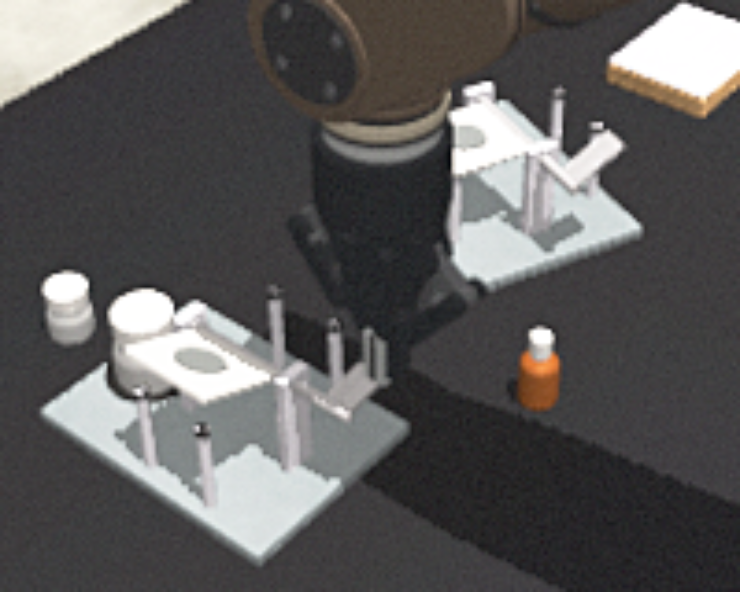

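The flag is rising: its plate is tilted at crop (200,360) and the fingertips sit on the lever at (365,375). I'll continue down.

>>> {"fn": "move_arm", "kwargs": {"plan": [[[0,0,0,0,0,0.004,0],[0,0,0,0,0,0.009,0],[0,0,0,0,0,0.015,0],[0,0,0,0,0,0.02,0],[0,0,0,0,0,0.025,0]]]}}

```text
time: 4.18
eef_pos: [0.4431, 0.1212, 0.056]
tcp_rot: [0.707, 0.707, 0.0, -0.0]
contact_force: [0.2, -0.1, 0.3]
opening: 0.0
```

```bash
python3 -c "
from pl import *
for c in('side',): snap(c,c+'3.png')
a=cv2.imread('pics/side3.png')[150:310,230:430]
cv2.imwrite('pics/s3c.png',cv2.resize(a,None,fx=3.7,fy=3.7))
rows([(.4435,.121,.056,90)])"
```

```text
now [0.4425 0.1211 0.0553] [ 0.707  0.707 -0.    -0.   ] [-0.24 -0.62  0.53] 4.22 0.0
[-0.1, -0.0, -0.0, -0.0001, 0.001, -0.0007]
```

View pics/s3c.png

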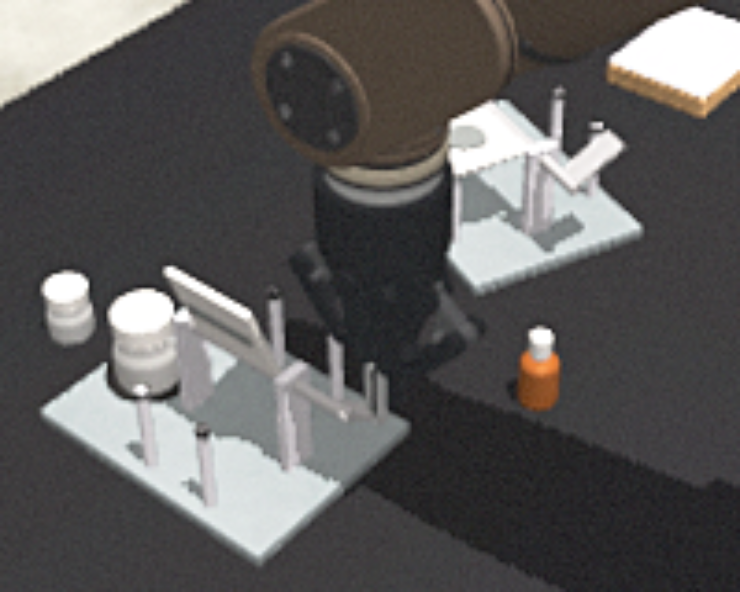

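```bash
python3 -c "
from h import *
for d in (45,50,55,60,65,70,75):
    t=np.radians(d);o=[]
    for x in(33,-33):
        q=proj('side',[.528+x/1e3,.1525+.066*np.cos(t),.075+.066*np.sin(t)]); o.append(((q-[230,150]+.5)*3.7).round(0))
    print(d,o)"
```

```text
45 [array([138., 311.]), array([221., 359.])]
50 [array([143., 302.]), array([226., 350.])]
55 [array([148., 293.]), array([231., 341.])]
60 [array([154., 285.]), array([237., 332.])]
65 [array([160., 277.]), array([243., 324.])]
70 [array([166., 269.]), array([249., 316.])]
75 [array([172., 262.]), array([256., 309.])]
```

The flag stands at about 68° (free edge at crop (168,270) to (245,325)), so it stays up. I'll lift off, go over to its left side and push right.

```bash
python3 -c "
from pl import *
rows([(.4435,.121,.10,90),(.4435,.121,.15,90),(.45,.14,.19,90),(.48,.18,.19,90),(.51,.22,.19,90)])"
```

```text
now [0.4425 0.1211 0.0553] [ 0.707  0.707 -0.    -0.   ] [-0.24 -0.62  0.53] 4.22 0.0
[-0.1, -0.0, -0.0, -0.0001, 0.0009, -0.0447]
[-0.1, -0.0, -0.0, -0.0001, 0.0008, -0.0947]
[-0.1, -0.0, -0.0, 0.0189, 0.0073, -0.1347]
[-0.1, -0.0, -0.0, 0.0589, 0.0372, -0.1347]
[-0.1, -0.0, -0.0, 0.099, 0.0672, -0.1347]
```

>>> {"fn": "move_arm", "kwargs": {"plan": [[[0,0,0,0,0,-0.045,0],[0,0,0,0,0,-0.095,0],[0,0,0,0.019,0.007,-0.135,0],[0,0,0,0.059,0.037,-0.135,0],[0,0,0,0.1,0.067,-0.135,0]]]}}

```text
time: 4.85
eef_pos: [0.5109, 0.2221, 0.1913]
tcp_rot: [0.708, 0.707, 0.0, 0.0]
contact_force: [0.0, -0.5, 0.2]
opening: 0.003
```

```bash
python3 -c "
from pl import *
rows([(.525,.225,.18,90),(.527,.225,.15,90),(.527,.225,.117,90),(.527,.215,.117,90),(.527,.205,.117,90)])"
```

```text
now [0.5109 0.2221 0.1913] [0.708 0.707 0.    0.   ] [ 0.   -0.52  0.17] 4.85 0.0
[0.1, -0.0, -0.1, 0.0029, 0.0141, 0.0114]
[0.1, -0.0, -0.1, 0.0029, 0.0161, 0.0414]
[0.1, -0.0, -0.1, 0.0029, 0.016, 0.0744]
[0.1, -0.0, -0.1, -0.0071, 0.0161, 0.0744]
[0.1, -0.0, -0.1, -0.0171, 0.0161, 0.0744]
```

>>> {"fn": "move_arm", "kwargs": {"plan": [[[0,0,0,0.003,0.014,0.011,0],[0,0,0,0.003,0.016,0.041,0],[0,0,0,0.003,0.016,0.074,0],[0,0,0,-0.007,0.016,0.074,0],[0,0,0,-0.017,0.016,0.074,0]]]}}

```text
time: 5.48
eef_pos: [0.5275, 0.2045, 0.1183]
tcp_rot: [0.708, 0.707, 0.001, 0.001]
contact_force: [-0.4, -0.6, -0.2]
opening: -0.001
```

```bash
python3 -c "
from pl import *
for c in('side',): snap(c,c+'4.png')
a=cv2.imread('pics/side4.png')[150:310,230:430]
cv2.imwrite('pics/s4c.png',cv2.resize(a,None,fx=3.7,fy=3.7))
rows([(.527,.19,.117,90),(.527,.18,.117,90),(.527,.17,.117,90),(.527,.16,.117,90),(.527,.15,.117,90)])"
```

```text
now [0.528  0.2035 0.1189] [0.708 0.706 0.001 0.001] [ 0.02 -0.68  0.02] 5.53 0.0
[0.2, 0.0, -0.1, -0.0135, -0.0009, 0.0019]
[0.2, 0.0, -0.1, -0.0235, -0.0009, 0.0019]
[0.2, 0.0, -0.1, -0.0335, -0.0009, 0.0019]
[0.2, 0.0, -0.1, -0.0435, -0.0009, 0.0019]
[0.2, 0.0, -0.1, -0.0535, -0.0009, 0.0019]
```

View pics/s4c.png

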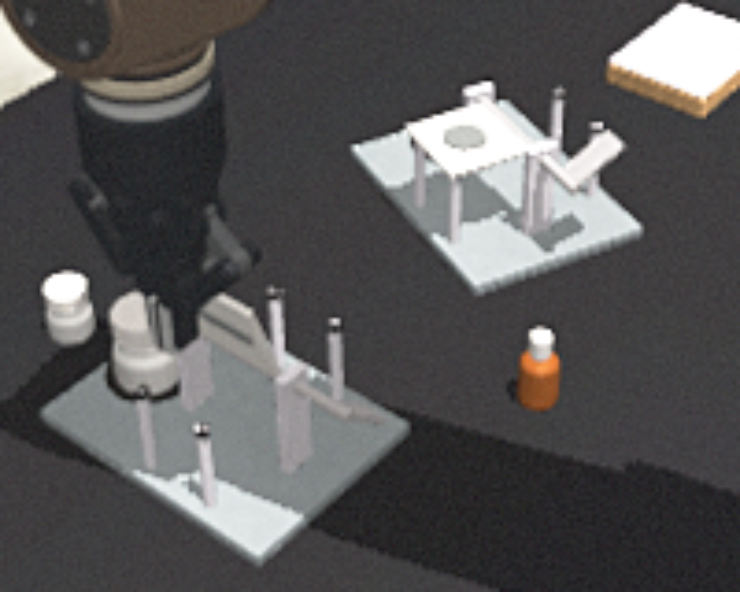

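The fingertips (crop (185,345)) are on the left of the standing flag and the jar is untouched. Next I push right.

>>> {"fn": "move_arm", "kwargs": {"plan": [[[0,0,0,-0.013,0,0.002,0],[0,0,0,-0.023,0,0.002,0],[0,0,0,-0.032,0,0.002,0],[0,0,0,-0.041,0,0.002,0],[0,0,0,-0.05,0,0.002,0]]]}}

```text
time: 6.15
eef_pos: [0.5278, 0.153, 0.1169]
tcp_rot: [0.708, 0.706, 0.001, 0.001]
contact_force: [-0.4, 0.7, 0.1]
opening: 0.0
```

```bash
python3 -c "
from pl import *
for c in('side',): snap(c,c+'5.png')
a=cv2.imread('pics/side5.png')[150:310,230:430]
cv2.imwrite('pics/s5c.png',cv2.resize(a,None,fx=3.7,fy=3.7))
rows([(.527,.145,.117,90),(.527,.135,.115,90),(.527,.125,.112,90),(.527,.115,.108,90),(.527,.108,.104,90)])"
```

```text
now [0.5278 0.1521 0.1168] [0.708 0.706 0.001 0.001] [-0.44 -1.16  0.13] 6.2 -0.0
[0.2, 0.0, -0.1, -0.0071, -0.0008, -0.0002]
[0.2, 0.0, -0.1, -0.0171, -0.0008, 0.0018]
[0.2, 0.0, -0.1, -0.0271, -0.0007, 0.0048]
[0.2, 0.0, -0.1, -0.0371, -0.0007, 0.0088]
[0.2, 0.0, -0.1, -0.0441, -0.0007, 0.0128]
```

View pics/s5c.png

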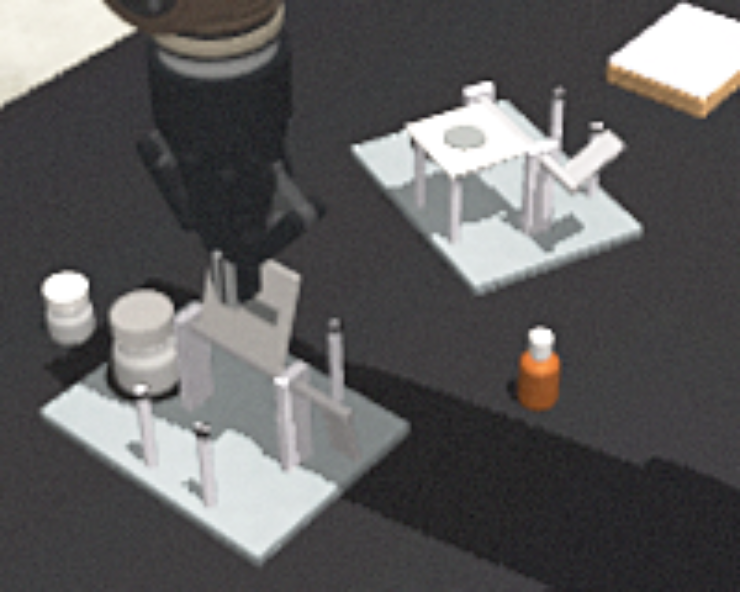

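The flag has passed vertical, with the finger pushing its face. I'll keep pushing, following it downward.

>>> {"fn": "move_arm", "kwargs": {"plan": [[[0,0,0,-0.008,-0.001,0,0],[0,0,0,-0.017,-0.001,0.002,0],[0,0,0,-0.026,-0.001,0.005,0],[0,0,0,-0.035,-0.001,0.009,0],[0,0,0,-0.043,-0.001,0.013,0]]]}}

```text
time: 6.82
eef_pos: [0.5266, 0.1085, 0.1034]
tcp_rot: [0.708, 0.706, 0.001, 0.001]
contact_force: [0.1, 0.5, -0.5]
opening: 0.002
```

```bash
python3 -c "
from pl import *
for c in('side',): snap(c,c+'6.png')
a=cv2.imread('pics/side6.png')[150:310,230:430]
cv2.imwrite('pics/s6c.png',cv2.resize(a,None,fx=3.7,fy=3.7))
rows([(.527,.108,.15,90),(.527,.108,.2,90),(.5,.14,.25,90),(.48,.16,.28,90),(.45,.20,.30,90)])"
```

```text
now [0.5263 0.1078 0.1028] [0.708 0.706 0.    0.001] [-0.05 -0.53 -0.61] 6.88 0.0
[0.1, 0.1, -0.2, 0.0001, 0.0008, -0.0472]
[0.1, 0.1, -0.2, 0.0001, 0.0009, -0.0972]
[0.1, 0.1, -0.2, 0.0319, -0.0262, -0.1473]
[0.1, 0.1, -0.2, 0.0518, -0.0462, -0.1774]
[0.1, 0.1, -0.2, 0.0917, -0.0763, -0.1975]
```

View pics/s6c.png

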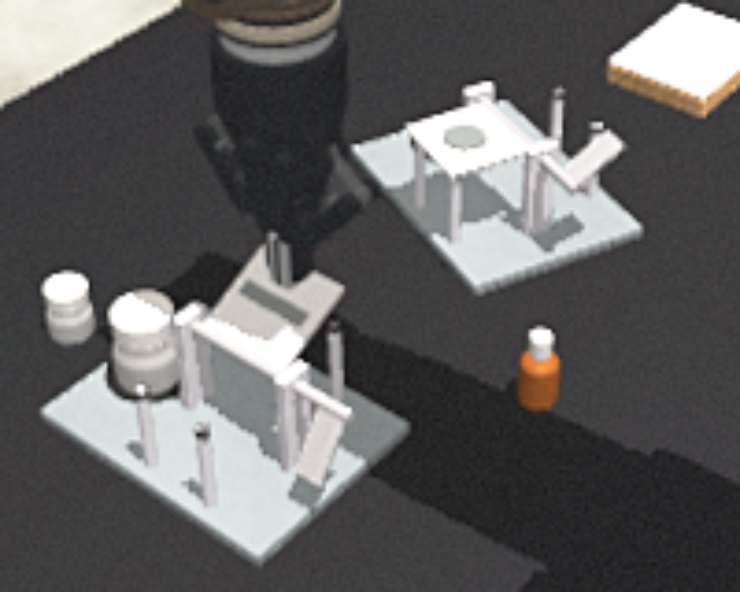

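The bar face now shows and the flag is resting against the finger at about 150°. I'll lower it gently, then lift away.

>>> {"fn": "move_arm", "kwargs": {"plan": [[[0,0,0,0,0,0.006,0],[0,0,0,0,0,0.012,0],[0,0,0,0,0,0.017,0],[0,0,0,0,0,-0.02,0],[0,0,0,0,0,-0.075,0]]]}}

```text
time: 7.5
eef_pos: [0.5245, 0.1081, 0.1762]
tcp_rot: [0.708, 0.706, -0.002, -0.001]
contact_force: [1.5, 0.4, 0.5]
opening: -0.002
```

```bash
python3 -c "
from pl import *
rows([(.5,.14,.22,90),(.48,.16,.26,90),(.45,.18,.30,90),(.45,.18,.30,90),(.45,.18,.30,90)])"
```

```text
now [0.5245 0.1081 0.1762] [ 0.708  0.706 -0.002 -0.001] [1.48 0.43 0.47] 7.5 -0.0
[-0.2, 0.1, -0.2, 0.0318, -0.0247, -0.0438]
[-0.2, 0.1, -0.2, 0.0517, -0.045, -0.0837]
[-0.2, 0.1, -0.2, 0.0715, -0.0752, -0.1236]
[-0.2, 0.1, -0.2, 0.0715, -0.0752, -0.1236]
[-0.2, 0.1, -0.2, 0.0715, -0.0752, -0.1236]
```

>>> {"fn": "move_arm", "kwargs": {"plan": [[[0,0,0,0,0,-0.04,0],[0,0,0,0,0,-0.08,0],[0,0,0,-0.04,0,-0.1,0],[0,0,0,-0.09,0,-0.1,0],[0,0,0,-0.09,0,-0.1,0]]]}}

```text
time: 8.12
eef_pos: [0.5248, 0.016, 0.2765]
tcp_rot: [0.709, 0.705, -0.002, -0.001]
contact_force: [-0.2, 1.5, -1.0]
opening: 0.001
```

```bash
python3 -c "
from pl import *
for c in('side','top'): snap(c,c+'7.png')
a=cv2.imread('pics/side7.png')[150:310,230:430]; b=cv2.imread('pics/top7.png')[130:290,200:420]
cv2.imwrite('pics/s7c.png',cv2.resize(a,None,fx=3.7,fy=3.7)); cv2.imwrite('pics/t7c.png',cv2.resize(b,None,fx=3.5,fy=3.5))
print([((proj('side',[.528+x/1e3,.1525-.066,.0775])-[230,150]+.5)*3.7).round() for x in (33,-33)])
rows([])
for q in ['jar_mid','vial_mid','reagent_mid','station_used']:
  for c in('side','top'): print(c,q,[(np.round(r['centre'],1).tolist(),round(r['p'],2)) for r in pinpoint(c,q)])
"
```

```text
[array([273., 273.]), array([353., 315.])]
now [0.5245 0.0183 0.2759] [ 0.708  0.706 -0.002 -0.001] [-0.21  0.75 -0.39] 8.22 0.0
side jar_mid [([269.7, 241.0], 0.66), ([243.6, 231.9], 0.56)]
top jar_mid [([249.4, 185.6], 0.52), ([250.4, 153.4], 0.47), ([369.2, 214.0], 0.23)]
side vial_mid [([372.9, 248.1], 0.52)]
top vial_mid []
side reagent_mid [([221.1, 333.8], 0.97)]
top reagent_mid [([142.4, 239.4], 0.98), ([363.9, 212.1], 0.72)]
side station_used [([294.5, 268.9], 0.97), ([172.6, 275.2], 0.67), ([309.3, 279.8], 0.65)]
top station_used [([249.4, 218.5], 0.93), ([174.4, 137.3], 0.62)]
```

View pics/s7c.png

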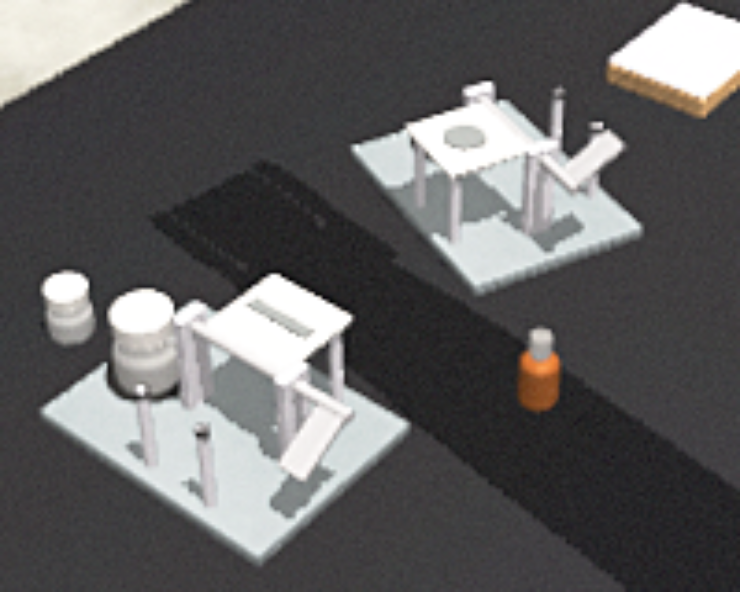

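View pics/t7c.png

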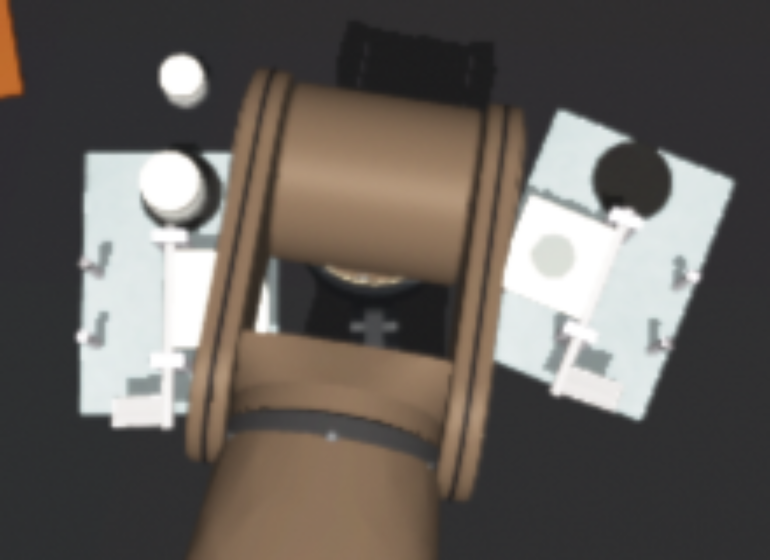

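The flag lies flat on the right rests with the bar up. Its corners are at crop (273,273) and (353,318), against (273,273) and (353,315) predicted for flat. The station, jar and empty station have not moved, and the gripper is clear at z = 0.276 m.

```bash
python3 -c "
from plant import ticket
print(ticket.sign_off())"
```

```text
the job is handed in; nothing more can be done
None
```

The loaded station's flag now lies flat on its right-hand rests with the bar face up, and I handed the job in about 8 s into the 38 s allowed. With the fingers shut, I pressed the thumb lever down until the flag stood at about 68°. I then pushed it over its pivot from the left and lowered it gently onto the rests.

**Flag:** in the last side picture, its free-edge corners were within about 3 enlarged-picture pixels (under 1 camera pixel) of where a flat flag would appear.

**Surroundings:** the used station, jar, vial and bottle showed shifts of only 1–3 pixels between the first and last pictures, which is within detection noise. The empty station's flag still lies at 0. The board was checked by eye only, and it looked unmoved.

**Force:** the wrist force read after each move stayed around 2 N or less.

**Checks that failed or disagreed:**
- In the last top picture the arm hid part of the flag, so its flatness rests on the side view alone.
- The network missed the vial in that top picture, and gave one false bottle and one false jar detection over the empty station. The pictures show nothing there.
- In the first measurement, the flag and lever points from the two cameras disagreed by 7–15 mm. I used a model fit to both pictures instead, with a worst error of 0.8 pixel.

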